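# Draw the mixing slab from under the shade case and cast

### The arm

A 7-joint arm with a two-finger parallel gripper is mounted at the origin on a cart in front of the work surface, level with it; the furniture and walls round the work are solid. World frame = base frame: x ahead of the robot, y to its left, z up, the work surface at z = 0. Lengths are in m, angles in rad, forces in N, time in s.
With the tool pointing down it reaches from about 0.425 to 0.925 m from the base axis. Payload 6.8 kg.
Tool frame: the origin (TCP) lies on the centre line of the jaws, within the pads' length; the fingertips stand 25 mm ahead of it and the grasp point (between the pads) lies 6 mm ahead of it; z points along the fingers, y is the line along which they close (so a half turn about z gives the same grasp; the last joint's range is limited). The gripper opens to 85 mm and grips with 20 to 120 N. Pads are 22 mm wide; open, the fingers measure 114 mm over their backs; the gripper's body (76 mm by 85 mm) begins 54 mm behind the grasp point. The pads swing forward as they close: fully open they stand 13 mm farther back than shut.
Start: joints at [-1.376, 0.477, 0.022, 1.555, -0.011, 1.109, -0.083], TCP at [0.201, 0.644, 0.256] pointing down, gripper open.
Joint ranges: [-2.96, 2.96], [-0.34, 2.1], [-1.41, 1.46], [0.24, 2.44], [-1.37, 4.51], [0.17, 1.92], [-2.96, 2.96]. Speed limits (rad/s): [2.39, 2.39, 3.14, 3.14, 3.14, 3.14, 3.14].

### API

Orientations are given as a rotation vector (axis times angle).
In Python, from bench import status, imaging, workorder gives the robot as it stands.
- The arm moves only by the tool send_rows, never from a script. Its argument "steps" is a list of rows, each an object of numbers: "dx", "dy", "dz": the shift along the tool's x, y, z in cm; "yaw": the turn about the tool's z in degrees; "gripper": the opening, from 0 (shut) to 1 (fully open). A call has 1 to 5 rows; each row is the pose to reach, as a shift and turn from the pose commanded when the call began, along the tool's axes at that moment; what a row does not reach only later rows make up. A row lasts 1/8 s, in which the tool goes at most 62.5 mm and 10.7 degrees, less where a joint would pass 70% of its speed; a pose out of reach is approached as far as the arm can. A call with a gripper value outside its range is refused whole. The fingers move at their own pace and stop on an object; "force" is the grip in N (left out, the last holds). Time passes only in rows, so rows that repeat a pose let the fingers close. It gives the time, the measured TCP pose, the force, the opening and the grip force at its end, in the units of the state.
- status.get_obs(): the state, without advancing time (a new reading comes with each control period).
- imaging.grab_frame(name): name is "scene" or "top"; returns a dict with "color" (420x560x3 uint8, red, green, blue), "depth" (420x560 float32, m along the optical axis (not along the pixel's ray), 0 where there is no reading), "K" (3x3 intrinsics, pixels), "R" (3x3) and "t" (3): a world point X has camera coordinates R X + t. Camera axes: x right, y down, z forward; pixel columns grow to the right and rows downward; lengths in m; the calibration is good to about 2 mm. A picture is of the moment at which its call begins.
- workorder.hand_in(): hands the job in; it is judged then, once.
The state is a dict: "clock": time; "joints": joint angles; "qvel": joint speeds; "tau": joint torques, N m; "tcp_pos": TCP position; "orientation": TCP orientation; "contact_force": force on the tool from outside, world axes, zero at the start; "moment": the same for the moment, N m; "grip_width": finger opening in m; "gripper_force": force on a finger pad.
Only numpy, scipy, OpenCV 4.12 (cv2) and the standard library are available. Lean on these libraries where they do the work, as an engineer would, in place of code of your own. Each camera call takes 0.05 s, during which the arm holds its last target. There are 200 camera calls.

### The job

Someone has stacked the shade case, with a white plaster cast on its lid, on the glass mixing slab. Draw that slab straight out towards you through the slot of its metal stop, without lifting the stack off or toppling it, and leave it lying flat on the worktop in front of the stop, a finger's breadth or more clear of it. The shade case must end flat on the worktop behind the stop with the cast still standing on it.

Things in the scene. Friction and masses are not known exactly. Their poses are not given: they have to be found in the camera images.
- slab: White glass mixing slab, 145 (its x) x 48 (y) x 6 mm thick, 0.1 kg, loose on the worktop. Origin: centre of its underside. Its -x end, towards the robot, sticks out 70 to 82 mm beyond the stop, free to grip across the width; its +x end lies under the shade case. A like slab in a like stop, under a clear bur box and tan roll, is not the one wanted.
- shade_case: Shade-tab case, black with a smoked clear lid that stays shut: 92 mm (its x) x 60 mm (its y) x 22 mm high, 0.07 kg, loose. Origin: centre of its underside. It lies crosswise on the slab (its x along the stop's y), close against the +x face of the stop, so its underside is 6 mm above the worktop at the start.
- cast: White plaster dental cast with a row of teeth, 55 x 60 x 30 mm, about 0.1 kg, standing loose on the lid of the shade case. Origin: centre of its underside; z up.
- stop: Polished slippery aluminium bridge fixed to the worktop. Origin: its middle, at worktop level; +x to the stack, -x towards the robot (the drawing line). Faces at x = -3 and 3 mm; 28 high, 100 wide (y); slot 62 wide x 10 high for the slab; feet 5 high reach y = +-69, x = +-12. Drawing along -x, it holds the case back; case and cast settle 6 mm on to the worktop.
Not all that is in view belongs to the job. Leave any orange or yellow look-alike of the slab alone.

How it is judged:
By the outcome, as a careful person would: the job done as asked, in the order asked, and still so for the second after the job is handed in, with the robot touching nothing.
It also fails if it takes over 32 s, if anything falls off the work surface, if the arm or the gripper's body presses on something with over 40 N, if the wrist force passes 120 N, or if a joint passes its speed limit or range.

## Working session

There is one attempt and no reset: what is moved stays moved. The work goes in short steps, Python scripts to look and compute and a tool call to move; the robot and the scene stay as the last step left them, time stands still between calls to the robot, and variables do not carry over. Pictures are saved under pics/ and viewed, at most 10 in all, crops included, and the job is handed in when it is done.

Besides the shell and the picture viewer there is one more tool, called after ">>>" as a command line: name --argument value ..., lists and objects as JSON in quotes. send_rows: Moves the arm, as the interface text tells. Its arguments: {"type":"object","properties":{"steps":{"type":"array"},"force":{"type":"number"}},"required":["steps"]}

```bash
mkdir -p pics
cat > h.py <<'E'
import numpy as np, cv2
from bench import status, imaging
def grab(n,name=None):
    f=imaging.grab_frame(n)
    np.savez(f'{n}.npz',**f)
    if name: cv2.imwrite(f'pics/{name}.png',cv2.cvtColor(f['color'],cv2.COLOR_RGB2BGR))
    return f
def pts(f):
    d=f['depth'];v,u=np.indices(d.shape);K=f['K']
    c=np.stack([(u-K[0,2])/K[0,0]*d,(v-K[1,2])/K[1,1]*d,d],-1)
    return (c-f['t'])@f['R']
def ray(f,uv,z):
    uv=np.atleast_2d(uv).astype(float);K=f['K']
    c=np.c_[(uv[:,0]-K[0,2])/K[0,0],(uv[:,1]-K[1,2])/K[1,1],np.ones(len(uv))]@f['R']
    o=-f['R'].T@f['t']
    return o+c*((z-o[2])/c[:,2])[:,None]
E
python3 - <<'E'
from h import *
for n in('scene','top'):
    f=grab(n,n+'0'); print(n,f['K'][0,0],-f['R'].T@f['t'],f['R'])
o=status.get_obs();print(o['clock'],o['tcp_pos'],o['orientation'],o['grip_width'])
E
```

```text
scene 446.22179921961964 [0.06826257 0.58763226 0.59674653] [[-0.77483801 -0.63214083 -0.0049021 ]
 [-0.37246508  0.46278212 -0.8044268 ]
 [ 0.51077963 -0.6214746  -0.59403156]]
top 482.7914015601475 [0.33375594 0.03579095 1.17045502] [[-1.59373441e-02 -9.99872584e-01 -9.03256671e-04]
 [-9.81221907e-01  1.58137217e-02 -1.92232919e-01]
 [ 1.92222709e-01 -2.17738694e-03 -9.81348913e-01]]
0.1 [0.20112115 0.6438156  0.25541696] [-4.73807336e-01 -3.10551307e+00  2.61812741e-03] 0.08545726167752435
```

View pics/scene0.png

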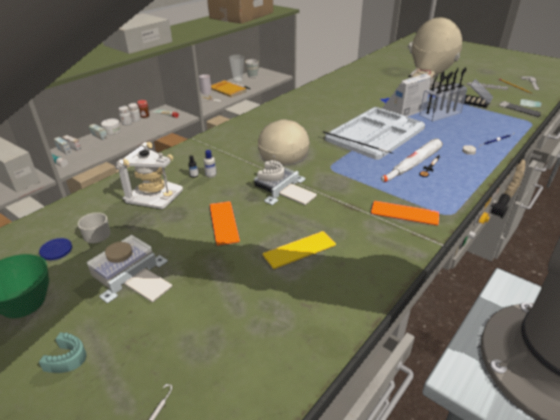

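View pics/top0.png

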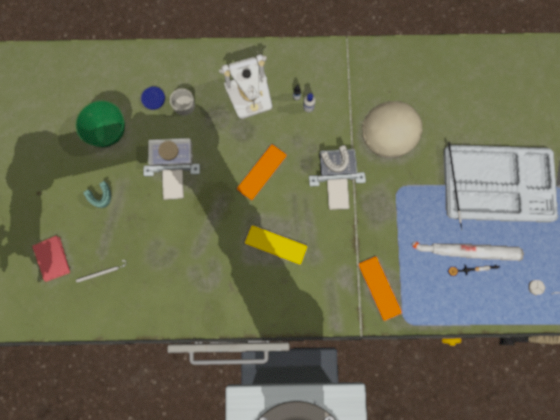

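The scene view shows the wanted stack (case and white cast) at about (278,178), with its slab at (298,193). In the top view the slab is at (338,194), the stop bar runs from (315,181) to (363,178), and the decoy is at (172,170).

Run:
```python
from h import *
f=np.load('top.npz'); c=f['color']; hsv=cv2.cvtColor(c,cv2.COLOR_RGB2HSV)
P=pts(f)
m=((hsv[...,2]>150)&(hsv[...,1]<70)).astype(np.uint8); r=np.zeros_like(m); r[184:216,322:356]=1; m&=r
cs,_=cv2.findContours(m,0,2); k=max(cs,key=cv2.contourArea)
q=ray(f,k[:,0],.006)[:,:2]
(cx,cy),(w,h),a=cv2.minAreaRect((q*1000).astype(np.float32));print('slab',cx,cy,w,h,a,cv2.boundingRect(k))
print(cv2.boxPoints(((cx,cy),(w,h),a)))
print('depth z slab',np.median(P[...,2][m>0]))
# stop by depth height
Z=P[...,2]
np.set_printoptions(linewidth=220,precision=0,suppress=True)
print((Z[140:216:3,300:376:3]*1000).astype(int))
print('origin px',P[178,338],P[128,392],'head top',Z[95:160,360:425].max())
im=cv2.resize(c[130:225,295:385],None,fx=6,fy=6,interpolation=cv2.INTER_CUBIC);cv2.imwrite('pics/c1.png',im[...,::-1])
```

```text
slab 593.25732421875 -114.09784698486328 49.55192565917969 63.29124450683594 89.07377624511719 (328, 184, 21, 26)
[[ 561.21533 -138.35902]
 [ 624.4983  -139.38213]
 [ 625.2993   -89.83667]
 [ 562.01636  -88.81357]]
depth z slab 0.007511425633335333
[[   0    0    0    3    2    4    4    0    2    1 1170    1    3    0    5    0    0    5    3    1    2    1   45   53   58   68]
 [   1    5    0    3   -2    0    0    2    3    3    1    1    0   -2    2   -3    2    4   -3    0    1    0   37   45   55   59]
 [   2   -1    6    3   -1    2    1    1    0    1    3    0    1    4   47    2    0    3   -5    2    2    4    5   34   43   53]
 [   0    2    2    1    1    1    4    1    0    2    2    1   -1   42   46   50   32   27   29    5    3    1    2    3   38   45]
 [  -1    1    3    1    0    2    0   28   49   26   27   24   28   31   49   56   32   31   33    0    0    2    4    4    3   30]
 [   4    5    4    0    3    0    6   41   49   47   24   32   25   24   47   57   32   27   28    1    3    2    0    2    1    2]
 [   0    0   -4    0    0    1    2   25   48   55  
[... 1973 characters left out ...]
    0    0    1    0    9    4    8    8    5    3    3    5    0    0    4    2    2    5    0    5]
 [   1    0    6   -1    3    3    2    2   -1    0    6    6    4    6    8    5    7    0    3    2    3    1    5    4   -1    3]
 [   0    0    0    2    0    0    5    2   -2    0    5    0   -1    1    5    0    4   -1   -3    2 1170    0    2    4    4    2]
 [   1    0    0    2    5   -2    3    0    1    3    1    2    3   -1    0    5    4    1    0    0    2    2    4    3    6    1]
 [   3    2    2    1    0   -2    6    4    0    1    2    1    0    1    4    2    4    6    0    1    3    2    0   -1    0    0]]
origin px [ 1. -0.  0.] [ 1. -0.  0.] head top 1.1704550165462302
```

View pics/c1.png

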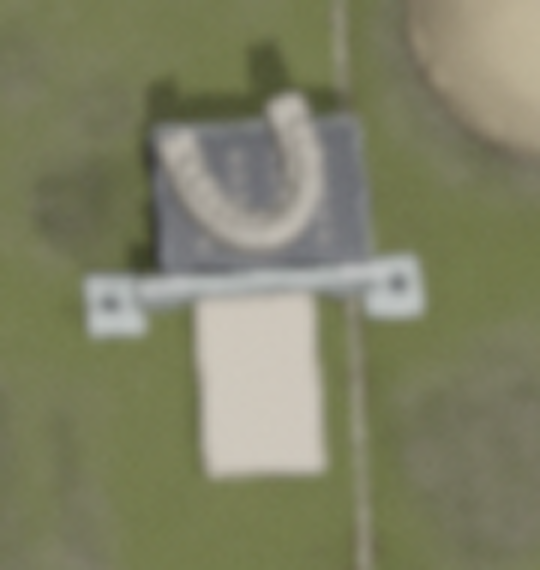

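The crop shows the slab edges running from (197,293) to (208,475) and (315,293) to (326,470), and the stop feet at (110,303) and (398,283). The stop is turned a few degrees, so I'll compute its axes.

Run:
```python
from h import *
f=np.load('top.npz')
cr=lambda *p:(np.array(p,float)+.5)/6-.5+[295,130]
ft=ray(f,cr((110,303),(398,283)),.005)[:,:2]
d=ft[0]-ft[1];print('feet',ft,'len',np.linalg.norm(d),'yaw',np.degrees(np.arctan2(-d[0],d[1])),'mid',ft.mean(0))
hsv=cv2.cvtColor(f['color'],cv2.COLOR_RGB2HSV)
m=((hsv[...,2]>150)&(hsv[...,1]<70))
L=[];R=[]
for v in range(184,206):
    u=np.flatnonzero(m[v,318:362])+318; L.append((u[0]-.5,v)); R.append((u[-1]+.5,v))
for e in(L,R):
    q=ray(f,e,.006)[:,:2].astype(np.float32)
    l=cv2.fitLine(q,cv2.DIST_HUBER,0,.01,.01).ravel();l=l*np.sign(l[0])if 0 else l
    print('edge yaw',np.degrees(np.arctan(l[1]/l[0])),'y at x=.59',l[3]+(.59-l[2])*l[1]/l[0])
q=ray(f,cr((208,476),(326,472)),.006);print('end',q)
from scipy.spatial.transform import Rotation as T
o=status.get_obs();print(T.from_rotvec(o['orientation']).as_matrix().round(4),o['tcp_pos'])
# scene check
g=np.load('scene.npz');P=pts(g);cv2.imwrite('pics/c2.png',cv2.resize(g['color'][140:220,240:340],None,fx=6,fy=6,interpolation=2)[...,::-1])
```

```text
feet [[ 0.63618734 -0.05320128]
 [ 0.64282056 -0.17309349]] len 0.12007556476302936 yaw 3.166748369541308 mid [ 0.63950395 -0.11314739]
edge yaw 1.9261758 y at x=.59 -0.08947832
edge yaw 0.9402759 y at x=.59 -0.13912047
end [[ 0.56218797 -0.0911104   0.006     ]
 [ 0.56307904 -0.13952071  0.006     ]]
[[-9.545e-01  2.982e-01 -4.000e-04]
 [ 2.982e-01  9.545e-01 -1.600e-03]
 [-1.000e-04 -1.700e-03 -1.000e+00]] [0.20112115 0.6438156  0.25541696]
```

View pics/c2.png

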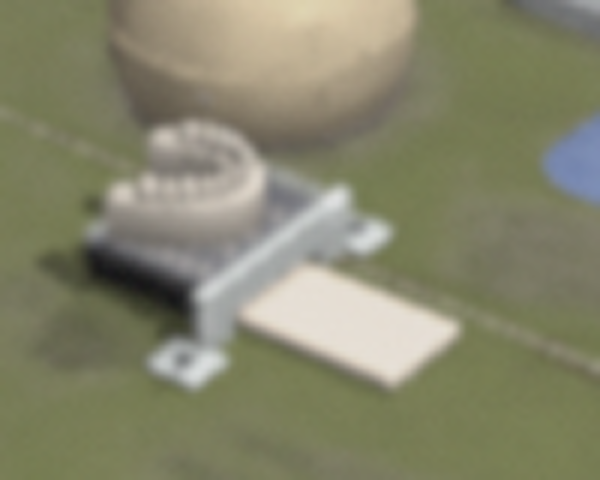

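The scene crop shows the same layout: slab flat through the slot, case tight against the stop, cast on the lid. Before moving I'll check how much room the draw path has beside the look-alikes.

Run:
```python
from h import *
f=np.load('top.npz')
hsv=cv2.cvtColor(f['color'],cv2.COLOR_RGB2HSV)
m=((hsv[...,2]>120)&(hsv[...,1]>200)&(hsv[...,0]<32)).astype(np.uint8)
for k in cv2.findContours(m,0,2)[0]:
    if cv2.contourArea(k)>300:
        r=cv2.boxPoints(cv2.minAreaRect(k)); print(ray(f,r,.006)[:,:2].round(3).tolist())
Rw=np.array([[-.9545,.2982],[.2982,.9545]]) # cols tool x,y
print((np.array([.58,-.115])-[.2011,.6438])@Rw*100)
```

```text
[[0.427, -0.155], [0.446, -0.199], [0.311, -0.252], [0.293, -0.209]]
[[0.48, 0.118], [0.527, 0.101], [0.473, -0.034], [0.427, -0.016]]
[[0.617, 0.138], [0.734, 0.048], [0.702, 0.011], [0.587, 0.102]]
[-58.793421 -61.128662]
```

>>> send_rows --steps '[{"dx":-3,"dy":-3.1,"gripper":0.68},{"dx":-7,"dy":-7.3,"gripper":0.68},{"dx":-11,"dy":-11.4,"gripper":0.68},{"dx":-15,"dy":-15.6,"gripper":0.68},{"dx":-19,"dy":-19.8,"gripper":0.68}]' --force 60

```text
validation failed for argument at $.st...
```

>>> send_rows --steps '[{"dx":-4,"dy":-4.2},{"dx":-8,"dy":-8.3},{"dx":-12,"dy":-12.5},{"dx":-16,"dy":-16.6},{"dx":-20,"dy":-20.8}]'

```text
validation failed for argument at $.st...
```

>>> send_rows --steps '[{"dx":-4,"dy":-4.2},{"dx":-8,"dy":-8.3},{"dx":-12,"dy":-12.5},{"dx":-16,"dy":-16.6},{"dx":-19.8,"dy":-20.5}]'

```text
validation failed for argument at $.st...
```

>>> send_rows --steps '[{"yaw":-9},{"yaw":-18,"dz":3},{"yaw":-20.5,"dz":7},{"yaw":-20.5,"dz":10},{"yaw":-20.5,"dz":12}]'

```text
validation failed for argument at $.st...
```

Run:
```python
from h import *
from scipy.spatial.transform import Rotation as T
o=status.get_obs();R=T.from_rotvec(o['orientation']).as_matrix();print(o['clock'],o['tcp_pos'],o['grip_width'],o['contact_force']);print(R.round(4))
print('tool y angle',np.degrees(np.arctan2(R[1,1],R[0,1])))
print('shift cm',(np.array([.58,-.1145,.035])-o['tcp_pos'])@R*100)
```

```text
0.1 [0.20112115 0.6438156  0.25541696] 0.08545726167752435 [0.2263038  0.53281413 0.55958649]
[[-9.545e-01  2.982e-01 -4.000e-04]
 [ 2.982e-01  9.545e-01 -1.600e-03]
 [-1.000e-04 -1.700e-03 -1.000e+00]]
tool y angle 72.65058136456804
shift cm [-58.77451883 -61.0465452   22.15014522]
```

Every call was refused, probably because each row needs all five fields.

>>> send_rows --steps '[{"dx":-3,"dy":-3.1,"dz":0,"yaw":0,"gripper":0.68},{"dx":-7,"dy":-7.3,"dz":0,"yaw":0,"gripper":0.68},{"dx":-11,"dy":-11.4,"dz":0,"yaw":0,"gripper":0.68},{"dx":-15,"dy":-15.6,"dz":0,"yaw":0,"gripper":0.68},{"dx":-19,"dy":-19.8,"dz":0,"yaw":0,"gripper":0.68}]' --force 60

```text
clock: 0.72
tcp_pos: [0.3242, 0.3967, 0.2561]
orientation: [-0.474, -3.106, 0.001]
contact_force: [1.6, 0.6, 0.3]
grip_width: 0.0579
gripper_force: 0.0
```

>>> send_rows --steps '[{"dx":-4,"dy":-4.2,"dz":0,"yaw":0,"gripper":0.68},{"dx":-8,"dy":-8.3,"dz":0,"yaw":0,"gripper":0.68},{"dx":-12,"dy":-12.5,"dz":0,"yaw":0,"gripper":0.68},{"dx":-16,"dy":-16.6,"dz":0,"yaw":0,"gripper":0.68},{"dx":-20,"dy":-20.8,"dz":0,"yaw":0,"gripper":0.68}]'

```text
clock: 1.35
tcp_pos: [0.4528, 0.1387, 0.2563]
orientation: [0.473, 3.106, 0.0]
contact_force: [0.4, 1.1, 0.2]
grip_width: 0.0579
gripper_force: 0.0
```

>>> send_rows --steps '[{"dx":-4,"dy":-4.2,"dz":0,"yaw":0,"gripper":0.68},{"dx":-8,"dy":-8.3,"dz":0,"yaw":0,"gripper":0.68},{"dx":-12,"dy":-12.5,"dz":0,"yaw":0,"gripper":0.68},{"dx":-16,"dy":-16.6,"dz":0,"yaw":0,"gripper":0.68},{"dx":-19.8,"dy":-20.5,"dz":0,"yaw":0,"gripper":0.68}]'

```text
clock: 1.98
tcp_pos: [0.5808, -0.1159, 0.256]
orientation: [-0.474, -3.105, -0.0]
contact_force: [0.2, 1.1, -0.7]
grip_width: 0.0581
gripper_force: 0.0
```

>>> send_rows --steps '[{"dx":0,"dy":0,"dz":0,"yaw":-9,"gripper":0.68},{"dx":0,"dy":0,"dz":3,"yaw":-18,"gripper":0.68},{"dx":0,"dy":0,"dz":7,"yaw":-19.5,"gripper":0.68},{"dx":0,"dy":0,"dz":10,"yaw":-19.5,"gripper":0.68},{"dx":0,"dy":0,"dz":12,"yaw":-19.5,"gripper":0.68}]'

```text
clock: 2.6
tcp_pos: [0.5793, -0.114, 0.1343]
orientation: [0.059, -3.138, -0.0]
contact_force: [-0.1, 0.3, 0.5]
grip_width: 0.0582
gripper_force: 0.0
```

```bash
cat > s.py <<'E'
from h import *
import sys
from scipy.spatial.transform import Rotation as T
o=status.get_obs();R=T.from_rotvec(o['orientation']).as_matrix();print(o['clock'],o['tcp_pos'],o['grip_width'],o['contact_force'],o['gripper_force'])
print(R.round(4),'tool y angle',np.degrees(np.arctan2(R[1,1],R[0,1])))
print('shift cm',(np.array([float(x) for x in sys.argv[1:4]])-o['tcp_pos'])@R*100)
E
python3 s.py .58 -.1145 .035; python3 -c "
from h import *
f=grab('scene');cv2.imwrite('pics/c3.png',cv2.resize(f['color'][90:240,200:400],None,fx=4,fy=4,interpolation=2)[...,::-1])"
```

```text
2.6 [ 0.57925898 -0.11399616  0.1343164 ] 0.05823526642234623 [-0.08607992  0.2695963   0.45389013] 0.0
[[-9.993e-01 -3.760e-02 -2.600e-03]
 [-3.760e-02  9.993e-01  3.000e-04]
 [ 2.600e-03  4.000e-04 -1.000e+00]] tool y angle 92.15461270212292
shift cm [-0.09825154 -0.05678506  9.93139617]
```

View pics/c3.png

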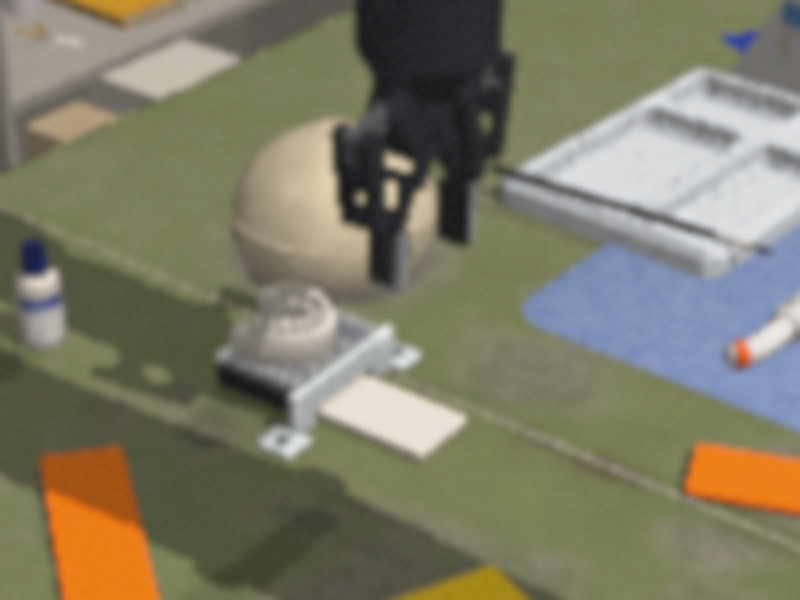

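The open gripper hangs above the slab (tips at crop (390,285) and (455,240)), with nothing else near the way down.

>>> send_rows --steps '[{"dx":0,"dy":0,"dz":3,"yaw":0,"gripper":0.7},{"dx":0,"dy":0,"dz":6,"yaw":0,"gripper":0.7},{"dx":0,"dy":0,"dz":8.5,"yaw":0,"gripper":0.7},{"dx":0,"dy":0,"dz":9.8,"yaw":0,"gripper":0.7},{"dx":0,"dy":0,"dz":10.2,"yaw":0,"gripper":0.7}]'

```text
clock: 3.28
tcp_pos: [0.5802, -0.1142, 0.034]
orientation: [0.059, -3.14, -0.0]
contact_force: [0.7, -0.9, -0.3]
grip_width: 0.0597
gripper_force: 0.0
```

>>> send_rows --steps '[{"dx":0,"dy":0,"dz":0.2,"yaw":0,"gripper":0.7},{"dx":0,"dy":0,"dz":0.4,"yaw":0,"gripper":0.7},{"dx":0,"dy":0,"dz":0.4,"yaw":0,"gripper":0.7}]'

```text
clock: 3.65
tcp_pos: [0.5806, -0.1143, 0.0307]
orientation: [-0.059, 3.14, -0.0]
contact_force: [-0.3, 0.7, 0.8]
grip_width: 0.06
gripper_force: 0.0
```

```bash
python3 s.py .58 -.1145 .026; python3 -c "
from h import *
f=grab('scene');cv2.imwrite('pics/c4.png',cv2.resize(f['color'][150:220,250:340],None,fx=7,fy=7,interpolation=2)[...,::-1])"
```

```text
3.65 [ 0.58057573 -0.11429155  0.03073152] 0.05996502403595529 [-0.29768293  0.7216498   0.80215719] 0.0
[[-9.993e-01 -3.750e-02  7.000e-04]
 [-3.750e-02  9.993e-01 -0.000e+00]
 [-7.000e-04 -1.000e-04 -1.000e+00]] tool y angle 92.14995907028418
shift cm [ 0.05864439 -0.01864661  0.47311191]
```

View pics/c4.png

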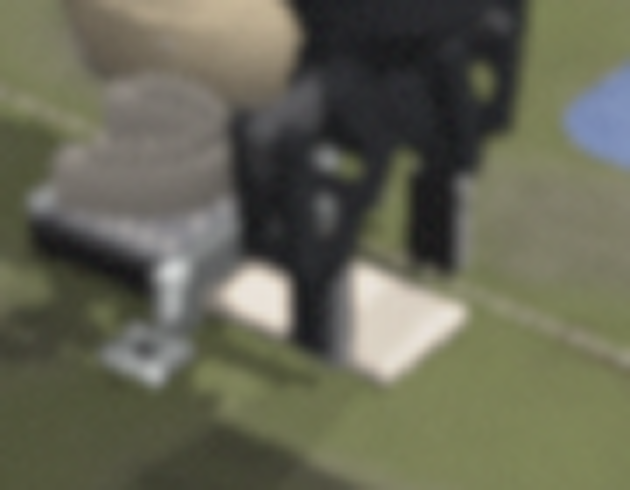

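The fingers straddle the slab (near tip at crop (320,350)) with the cast untouched. I'll go a little lower and close.

>>> send_rows --steps '[{"dx":0,"dy":0,"dz":0.2,"yaw":0,"gripper":0.7},{"dx":0,"dy":0,"dz":0.35,"yaw":0,"gripper":0.7},{"dx":0,"dy":0,"dz":0.35,"yaw":0,"gripper":0.6},{"dx":0,"dy":0,"dz":0.35,"yaw":0,"gripper":0.5},{"dx":0,"dy":0,"dz":0.35,"yaw":0,"gripper":0.45}]' --force 50

```text
clock: 4.32
tcp_pos: [0.5802, -0.1145, 0.0274]
orientation: [0.058, -3.141, -0.0]
contact_force: [-2.6, -0.8, 5.3]
grip_width: 0.0446
gripper_force: 50.0
```

>>> send_rows --steps '[{"dx":0,"dy":0,"dz":0,"yaw":0,"gripper":0.4},{"dx":0,"dy":0,"dz":0,"yaw":0,"gripper":0.4},{"dx":0,"dy":0,"dz":0,"yaw":0,"gripper":0.4}]'

```text
clock: 4.7
tcp_pos: [0.5802, -0.1145, 0.0274]
orientation: [-0.058, 3.141, 0.0]
contact_force: [-1.9, -0.4, 5.8]
grip_width: 0.0447
gripper_force: 50.0
```

Contact is made, but the opening reads 44.7 mm rather than 48. I'll test with a short slow pull and look.

>>> send_rows --steps '[{"dx":0.2,"dy":0,"dz":0,"yaw":0,"gripper":0.4},{"dx":0.5,"dy":-0.01,"dz":0,"yaw":0,"gripper":0.4},{"dx":0.8,"dy":-0.02,"dz":0,"yaw":0,"gripper":0.4},{"dx":1.1,"dy":-0.02,"dz":0,"yaw":0,"gripper":0.4},{"dx":1.4,"dy":-0.02,"dz":0,"yaw":0,"gripper":0.4}]'

```text
clock: 5.32
tcp_pos: [0.5676, -0.1149, 0.0274]
orientation: [-0.059, 3.138, -0.0]
contact_force: [3.7, 0.1, 5.2]
grip_width: 0.0447
gripper_force: 51.3
```

```bash
python3 -c "
from h import *
f=grab('scene');g=grab('top')
a=cv2.resize(f['color'][150:220,250:340],(630,490),interpolation=2);b=cv2.resize(g['color'][140:225,300:380],None,fx=1.6,fy=1.6,interpolation=2)
cv2.imwrite('pics/c5.png',np.hstack([a,np.pad(b,((0,490-b.shape[0]),(0,0),(0,0)))])[...,::-1])"
```

```text
(no output)
```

View pics/c5.png

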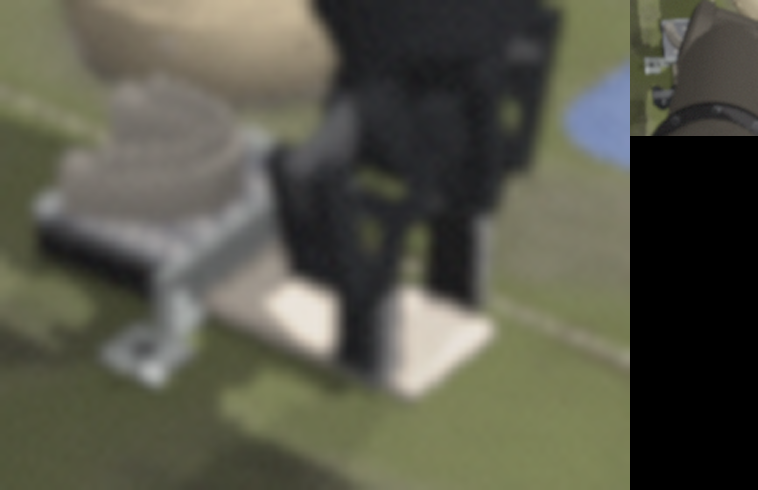

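The slab follows the grip (front corner went from (465,315) to (492,328)) and the case is held by the stop. I'll keep drawing slowly.

>>> send_rows --steps '[{"dx":0.4,"dy":-0.01,"dz":0,"yaw":0,"gripper":0.4},{"dx":0.8,"dy":-0.01,"dz":0,"yaw":0,"gripper":0.4},{"dx":1.2,"dy":-0.02,"dz":0,"yaw":0,"gripper":0.4},{"dx":1.6,"dy":-0.03,"dz":0,"yaw":0,"gripper":0.4},{"dx":2.0,"dy":-0.04,"dz":0,"yaw":0,"gripper":0.4}]'

```text
clock: 6.05
tcp_pos: [0.5477, -0.116, 0.0274]
orientation: [-0.059, 3.138, -0.0]
contact_force: [5.4, -0.5, 5.4]
grip_width: 0.0442
gripper_force: 51.3
```

>>> send_rows --steps '[{"dx":0.4,"dy":-0.01,"dz":0,"yaw":0,"gripper":0.4},{"dx":0.8,"dy":-0.01,"dz":0,"yaw":0,"gripper":0.4},{"dx":1.2,"dy":-0.02,"dz":0,"yaw":0,"gripper":0.4},{"dx":1.6,"dy":-0.03,"dz":0,"yaw":0,"gripper":0.4},{"dx":2.0,"dy":-0.04,"dz":0,"yaw":0,"gripper":0.4}]'

```text
clock: 6.68
tcp_pos: [0.5274, -0.1173, 0.0274]
orientation: [-0.059, 3.139, -0.0]
contact_force: [4.6, 0.0, 5.8]
grip_width: 0.0448
gripper_force: 51.6
```

```bash
python3 s.py .47 -.119 .027; python3 -c "
from h import *
f=grab('scene');cv2.imwrite('pics/c6.png',cv2.resize(f['color'][140:230,240:360],None,fx=6,fy=6,interpolation=2)[...,::-1])"
```

```text
6.675 [ 0.52735717 -0.11726177  0.02738627] 0.04483166712348133 [4.60042451 0.03732474 5.76478773] 51.60778422374278
[[-9.993e-01 -3.780e-02  2.300e-03]
 [-3.780e-02  9.993e-01 -2.000e-04]
 [-2.300e-03 -2.000e-04 -1.000e+00]] tool y angle 92.16431861557054
shift cm [5.73826345 0.04292267 0.02533285]
```

View pics/c6.png

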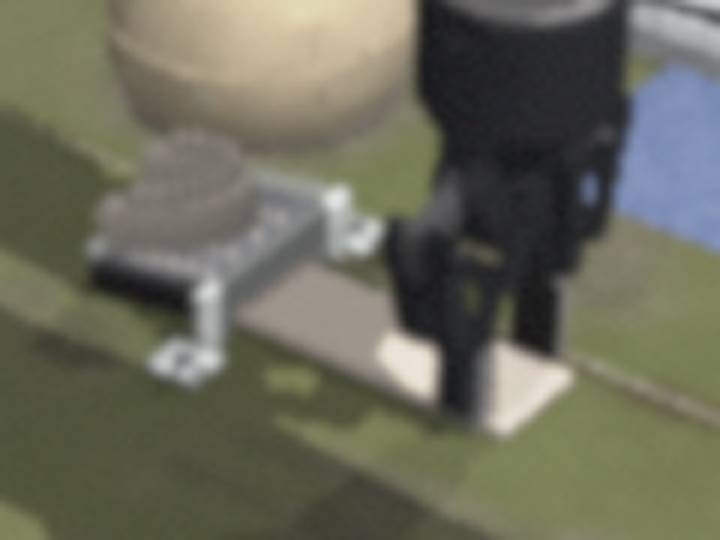

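The stack is upright against the stop and the slab's near end is now at crop (540,405). I'll draw the remaining 5.7 cm.

>>> send_rows --steps '[{"dx":0.4,"dy":-0.01,"dz":0,"yaw":0,"gripper":0.4},{"dx":0.8,"dy":-0.01,"dz":0,"yaw":0,"gripper":0.4},{"dx":1.1,"dy":-0.02,"dz":0,"yaw":0,"gripper":0.4},{"dx":1.5,"dy":-0.03,"dz":0,"yaw":0,"gripper":0.4},{"dx":1.9,"dy":-0.03,"dz":0,"yaw":0,"gripper":0.4}]'

```text
clock: 7.35
tcp_pos: [0.5083, -0.1183, 0.0274]
orientation: [-0.059, 3.139, -0.0]
contact_force: [4.8, -0.0, 6.5]
grip_width: 0.0445
gripper_force: 51.7
```

>>> send_rows --steps '[{"dx":0.4,"dy":-0.01,"dz":0,"yaw":0,"gripper":0.4},{"dx":0.8,"dy":-0.01,"dz":0,"yaw":0,"gripper":0.4},{"dx":1.1,"dy":-0.02,"dz":0,"yaw":0,"gripper":0.4},{"dx":1.5,"dy":-0.03,"dz":0,"yaw":0,"gripper":0.4},{"dx":1.9,"dy":-0.03,"dz":0,"yaw":0,"gripper":0.4}]'

```text
clock: 7.98
tcp_pos: [0.4894, -0.1194, 0.0274]
orientation: [-0.059, 3.139, -0.0]
contact_force: [4.8, -0.3, 5.7]
grip_width: 0.0447
gripper_force: 51.8
```

>>> send_rows --steps '[{"dx":0.4,"dy":-0.01,"dz":0,"yaw":0,"gripper":0.4},{"dx":0.8,"dy":-0.01,"dz":0,"yaw":0,"gripper":0.4},{"dx":1.2,"dy":-0.02,"dz":0,"yaw":0,"gripper":0.4},{"dx":1.6,"dy":-0.03,"dz":0,"yaw":0,"gripper":0.4},{"dx":2.0,"dy":-0.03,"dz":0,"yaw":0,"gripper":0.4}]'

```text
clock: 8.6
tcp_pos: [0.4695, -0.1204, 0.0273]
orientation: [-0.059, 3.139, -0.0]
contact_force: [5.3, 0.7, 6.3]
grip_width: 0.0447
gripper_force: 51.8
```

```bash
python3 s.py .47 -.119 .027; python3 -c "
from h import *
f=grab('scene');cv2.imwrite('pics/c7.png',cv2.resize(f['color'][140:250,240:380],None,fx=5,fy=5,interpolation=2)[...,::-1])"
```

```text
8.6 [ 0.46949285 -0.12040641  0.02734823] 0.044742813760079964 [5.32234157 0.70320314 6.29798918] 51.78282862063497
[[-9.993e-01 -3.780e-02  2.400e-03]
 [-3.780e-02  9.993e-01 -3.000e-04]
 [-2.400e-03 -4.000e-04 -1.000e+00]] tool y angle 92.16436074366527
shift cm [-0.05590755  0.13863741  0.0349067 ]
```

View pics/c7.png

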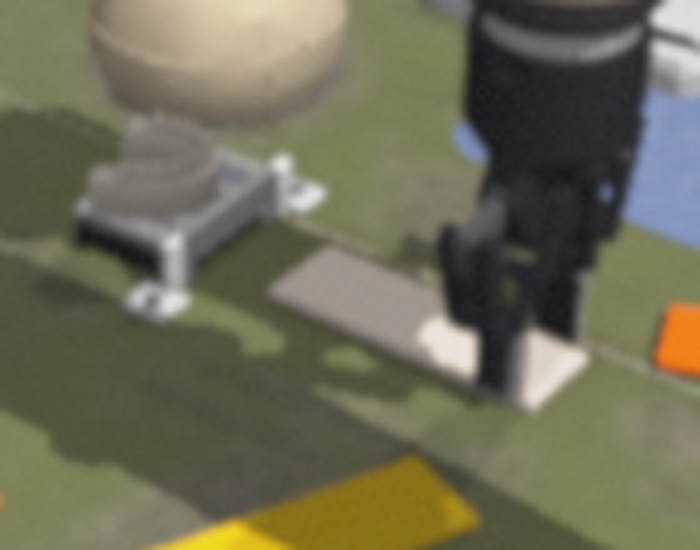

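The slab is fully out (far end at (300,270)–(330,250)), and the case has settled with the cast on it. I'll release and rise.

>>> send_rows --steps '[{"dx":0,"dy":0,"dz":0,"yaw":0,"gripper":0.55},{"dx":0,"dy":0,"dz":0,"yaw":0,"gripper":0.65},{"dx":0,"dy":0,"dz":0,"yaw":0,"gripper":0.72},{"dx":0,"dy":0,"dz":0,"yaw":0,"gripper":0.72},{"dx":0,"dy":0,"dz":-0.5,"yaw":0,"gripper":0.72}]'

```text
clock: 9.28
tcp_pos: [0.4679, -0.1203, 0.0316]
orientation: [0.059, -3.14, -0.0]
contact_force: [0.5, -0.0, -0.1]
grip_width: 0.0613
gripper_force: 0.0
```

>>> send_rows --steps '[{"dx":0,"dy":0,"dz":-2,"yaw":0,"gripper":0.72},{"dx":0,"dy":0,"dz":-5,"yaw":0,"gripper":0.72},{"dx":0,"dy":0,"dz":-9,"yaw":0,"gripper":0.72},{"dx":0,"dy":0,"dz":-13,"yaw":0,"gripper":0.72},{"dx":0,"dy":0,"dz":-17,"yaw":0,"gripper":0.72}]'

```text
clock: 9.9
tcp_pos: [0.4681, -0.1203, 0.2033]
orientation: [0.059, -3.141, -0.0]
contact_force: [0.3, -0.1, -0.3]
grip_width: 0.0617
gripper_force: 0.0
```

>>> send_rows --steps '[{"dx":0,"dy":4,"dz":0,"yaw":0,"gripper":0.72},{"dx":0,"dy":9,"dz":0,"yaw":0,"gripper":0.72},{"dx":0,"dy":14,"dz":0,"yaw":0,"gripper":0.72},{"dx":0,"dy":19,"dz":0,"yaw":0,"gripper":0.72},{"dx":0,"dy":24,"dz":0,"yaw":0,"gripper":0.72}]'

```text
clock: 10.52
tcp_pos: [0.4591, 0.1209, 0.2022]
orientation: [-0.059, 3.141, 0.0]
contact_force: [0.6, -0.5, 0.3]
grip_width: 0.0615
gripper_force: 0.0
```

```bash
python3 -c "
from h import *
f=grab('scene');g=grab('top')
a=cv2.resize(f['color'][130:250,230:370],(490,420),interpolation=2);b=cv2.resize(g['color'][130:280,290:390],(280,420),interpolation=2)
cv2.imwrite('pics/c8.png',np.hstack([a,b])[...,::-1])
P=pts(g)[...,2]
np.set_printoptions(linewidth=220)
print((P[140:250:4,305:375:4]*1000).astype(int)); print(status.get_obs()['clock'])"
```

```text
[[   3    4    0    0    5    0    0    1    2    3    2    3    0    5    1   39   50   63]
 [  -2    5    2    4    2   -5    2    0   -2    1    1    3    2    0   -1    4   45   53]
 [   5    3    3    0    1    0    1    3    7   40    3    6    5    1    0    0   27   40]
 [   4    4    0    2    0    8    1    2   24   40   48   20   25    2    0    1    3    7]
 [   3    3    0    7   44   43   22   21   29   39   48   22   24   -1   -1    1   -1    4]
 [   1    0    5    0   25   47   21   21   21   39   51   21   25    0   -2    4   -1    2]
 [   0    3    0    3   25   42   54   25   19   45   46   26   24    1    0    4   -1    5]
 [   3    0    0    5   21   22   36   47   51   45   23   23   22    2    0    1   -1    1]
 [   0    2    4    1   22   23   24   28   30   21   22   24   24    3    3    0    0   -2]
 [   0    5    3    4   29   28   32   28   32   30   31   29   25   24    8    3   -1    0]
 [   2    4    2   12   12    1    0    6    3    1    0    7    1    2    6    2   -1    1]
 [   1   -2    4    6    1   -2    2    0    2    4    1    6    2    2    0 
[... 811 characters left out ...]
    9    9    4    3    2    2    0    4]
 [   1    0   -1    0    1    0    2    7    5    4    8    8    1   -2    1    4    5   -1]
 [   0    6    3    2    0   -1    0    7    6   11    6    2    4    2    5   -1   -5    1]
 [   4    3    0    3    0    0    1    6    8    8   10    5    0    0    0   -2    1    1]
 [   0 1170    0    4    1    4    3    7    9    9    7    6    1    6   -1    3    0   -1]
 [   5    1    1    0    2   -3    4   10    4    5    8   10    5    1    4   -1    2    6]
 [  -1    1    4    0    2    3    2    7    3   10   12    5    1   -2    4    0    5    5]
 [   6    2   -2    5    3    0    3    7    6    7    6    7    0    3    0   -1    0    4]]
10.625
```

View pics/c8.png

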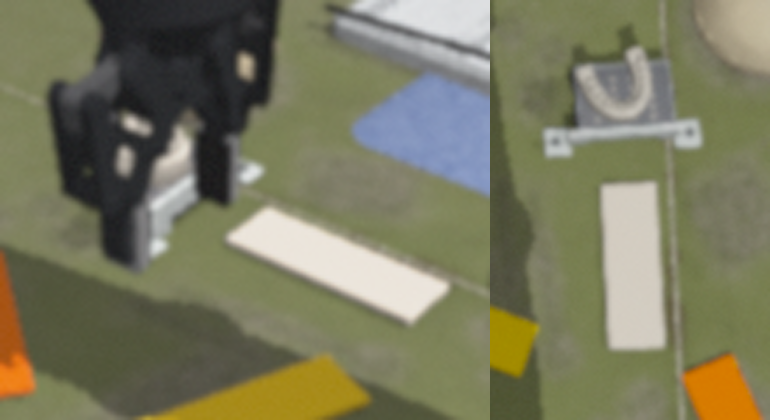

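The slab lies flat, from (628,183) to (637,348) in the right-hand panel, about 3 cm clear of the stop's feet. The case is level with its lid at about 22 mm, the cast stands on it, and the arm is clear of everything.

```bash
python3 -c "
from bench import workorder; print(workorder.hand_in())"
```

```text
the job is handed in; nothing more can be done
None
```

I drew the slab out and left it flat in front of the stop, about 3 cm clear of it; the case is flat behind the stop with the cast still standing on it, and the job was handed in at about 10.6 s.

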